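Slide a base plate round the tacked parts and home into the fit-up fixture

TASK

Slide the loose base plate flat across the welding table, past the three freshly tacked parts without touching any of them, until its long side lies flush along the fence bar and its end is up against the nose of the adjustable stop rod. The rod is only thumb-tight, so bring the plate home gently and do not shove the rod out of its setting; then let go, and leave the tools on the table where they are.

Things in the scene. Friction and masses are not known exactly. Their poses are not given: they have to be found in the camera images.
- plate_mid (a point): centre (half-way up, 5 mm above the table) of the loose base plate: flat steel, four 14 mm bolt holes, 100 mm along its x, 110 mm along its y, 10 mm thick, 0.7 to 1.0 kg, too wide to be gripped. It starts flat on the table between two of the tacked parts, its x within 0.25 rad of the fence's x. Sliding it takes 2 to 8 N. Home: centre at x = -50 in the fence's frame, axes along the fence's, -y end on the rod's nose
- fence: steel fence bar fixed to the table, 400 mm long (its y -200 to +200), 25 mm deep (x 0 to 25), 20 mm high (29 at its bolt heads). Origin: table height, middle of its working face (x = 0). x points square off the face, away from the robot's side; y along it; z up. The end stop is fixed beside it at its -y end
- stop_face (a point): on the end stop's steel block (50 x 50 mm, 34 mm high, 50 mm with its brass thumb screw): centre of the face from which the rod comes out, 11 mm above the table, at x = -50, y = -203 in the fence's frame; axes as the fence's. The 10 mm rod points along +y and ends in a flat nose 16 mm wide, 10 to 70 mm out from this point, as last set: not measured, so find it by feel. Over 12 N on the nose pushes the rod back
- tee: tacked T-bracket, fixed: base 50 x 50 x 8 mm, upright 50 x 8 mm, 58 mm high over all; any yaw, always within 36 mm of its origin, the middle of its underside. The three tacked parts swap places: one stands on each side of the plate's straight way to the fence, one further towards the stop, all of them clear of the 130 mm wide strip in front of the fence
- stub: tacked pipe stub, fixed: round flange 68 mm across and 8 mm thick with a 34 mm pipe standing on it, 56 mm high over all; origin at the middle of its underside
- corner: tacked corner piece, fixed: two upright plates and a top plate, 50 x 50 mm and 45 mm high; origin at the middle of its underside. Any yaw; it stays within 36 mm of its origin
- wire_brush: wire brush, loose, to be left alone: about 270 mm long along its x, 28 mm wide, 22 mm high, origin mid-length at its underside
- chipping_hammer: chipping hammer, loose, to be left alone: 240 mm long along its x with a head 130 mm across at its +x end, 19 mm high, origin at table height, 100 mm from the middle of the head
- try_square: try square, loose, to be left alone: stock 30 x 90 x 14 mm centred on its origin at table height, blade reaching 135 mm along its x
There are look-alikes about, which are no part of the job. Leave any pink look-alike of the part that bears plate_mid alone.

How it is judged:
At the end, for the whole second after the job is handed in: The plate lies flat and still with its 110 mm side along the fence, gap at its middle under 2 mm and square to it within 1.5 degrees, its end within 1.5 mm of the stop rod's nose, and the rod not pushed back by 1.5 mm or more from its setting (x of plate_mid in the frame of fence above -0.052 m and angle between the x axis of plate_mid and the x axis of fence, either way round below 0.026 rad and (y of stop_rod_c0 in the frame of plate_mid between -0.0605 and -0.05 m or y of stop_rod_c0 in the frame of plate_mid between 0.05 and 0.0605 m) and angle between plate_mid's own z axis and vertical below 0.03 rad and height (world z) of plate_mid below 0.007 m and linear speed of plate below 0.005 m/s and distance of stop_rod_c0 from where it was at the start of the episode below 0.0015 m); the robot touches nothing.
It fails at once if a tacked part is touched by the plate or the robot (contact force between any of tee, stub, corner and anything else above 0.5 N).
It fails at once if the stop rod is pushed back from its setting by 1.5 mm or more (distance of stop_rod_c0 from where it was at the start of the episode above 0.0015 m).
It fails at once if the plate is slammed into the fence (over 40 N) (contact force between plate and fence above 40 N).
It fails at once if the plate is lifted or tipped off the table instead of slid (height (world z) of plate_mid above 0.013 m or angle between plate_mid's own z axis and vertical above 0.12 rad).
It fails at once if a tool on the table is moved by more than 15 mm (distance of any of wire_brush, chipping_hammer, try_square from where it was at the start of the episode above 0.015 m).
It also fails if it takes over 67 s, if anything falls off the work surface, if the arm or the gripper's body presses on something with over 40 N, if the wrist force passes 120 N, or if a joint passes its speed limit or range.

ROBOT

A 6-joint arm with a two-finger parallel gripper is mounted at the origin on the work surface. World frame = base frame: x ahead of the robot, y to its left, z up, the work surface at z = 0. Lengths are in m, angles in rad, forces in N, time in s.
With the tool pointing down it reaches from about 0.35 to 0.85 m from the base axis. Payload 8.1 kg.
Tool frame: the origin (TCP) lies at the very end of the fingers, on their centre line; the grasp point (between the pads) lies 19 mm behind it; z points along the fingers, y is the direction in which the jaws open and shut (so a half turn about z gives the same grasp; the last joint's range is limited). The gripper opens to 93 mm and grips with 3 to 60 N. Pads are 15 mm wide; open, the fingers measure 128 mm over their backs; the gripper's body (75 mm by 188 mm) begins 65 mm behind the grasp point.
Start: joints at [-1.303, 0.13, 1.488, -0, 1.523, -0.085], TCP at [0.207, -0.563, 0.219] pointing down, gripper open.
Joint ranges: [-2.96, 2.96], [-0.89, 2.26], [0.02, 2.5], [-1.34, 4.48], [0, 2.73], [-2.66, 2.66]. Speed limits (rad/s): [2.39, 2.39, 2.79, 3.14, 3.14, 3.14].

INTERFACE

Orientations are given as a rotation vector (axis times angle).
In Python, from plant import robot gives the robot as it stands.
- The arm moves only by the shell command python3 -m pendant 'ROWS' [OPENING] [FORCE]. ROWS is JSON, a list of rows, each an object with "delta_pos": the shift along the tool's x, y, z in m, a list of three; "spin": the turn about the tool's z in rad. In form: [{"delta_pos": [dx, dy, dz], "spin": spin}, ...]. A call has 1 to 10 rows; each row is the pose to reach, as a shift and turn from the pose measured when the call began, along the tool's axes at that moment; what a row does not reach only later rows make up. A row lasts 1/10 s, in which the tool goes at most 50 mm and 8.59 degrees, less where a joint would pass 70% of its speed; a pose out of reach is approached as far as the arm can. A call with a gripper value outside its range is refused whole. OPENING is the closure, from -1 (fully open) to 1 (shut), set as the call begins (- or left out, the last holds). The fingers move at their own pace and stop on an object; FORCE is the grip in N (left out, the last holds). Time passes only in rows, so rows that repeat a pose let the fingers close. It gives the time, the measured TCP pose, the force and the opening at its end, in the units of the state.
- robot.read_state(): the state, without advancing time (a new reading comes with each control period).
- robot.read_camera(name): name is "scene" or "top" or "wrist"; returns a dict with "color" (384x512x3 uint8, blue, green, red), "camera_matrix" (3x3 intrinsics, pixels), "D" ([k1, k2, p1, p2, k3] as OpenCV has them; the pictures are not rectified), "R" (3x3) and "t" (3): a world point X has camera coordinates R X + t. Camera axes: x right, y down, z forward; pixel columns grow to the right and rows downward; lengths in m; the calibration is good to about 2 mm. A picture is of the moment at which its call begins. There is no depth.
- robot.close_job(): hands the job in, once; it reports no verdict.
Trained networks look in the newest picture that a camera, given by its name, has taken for a name from the list of things; names that differ only in an ending like _2 or _b are one class to them, and where a whole thing is asked for, a point or a joint stands for the part that bears it (a point fixed in the world has none). Each returns a list of dicts, best first, with "score" (0 to 1); they miss things now and then, are a little off and sometimes report something else, mostly with a low value. They report only what shows in the picture. A call takes as long as a camera call. They do not tell look-alikes from the thing itself.
- robot.outline_of(camera, label): "mask" (384x512 bool, what is visible of it).
- robot.mark_of(camera, label): "location" ([x, y, z] in m, in the coordinates of the camera as it stood for that picture, good to about 4 mm: a listed point, or the origin of a listed thing).
The state is a dict: "t": time; "q": joint angles; "dq": joint speeds; "joint_torque": joint torques, N m; "tool_pos": TCP position; "orientation": TCP orientation; "force": force on the tool from outside, world axes, zero at the start; "wrist_torque": the same for the moment, N m; "opening": finger opening in m.
Only numpy, scipy, OpenCV 4.12 (cv2) and the standard library are available. Lean on these libraries where they do the work, as an engineer would, in place of code of your own. Each camera call takes 0.05 s, during which the arm holds its last target.

## Working session

There is one attempt and no reset: what is moved stays moved. The work goes in short steps, Python scripts to look and compute and a shell command to move; the robot and the scene stay as the last step left them, time stands still between calls to the robot, and variables do not carry over. Pictures are saved under pics/ and viewed, and the job is handed in when it is done.

```bash
ls; mkdir -p pics; cat > h.py <<'E'
import cv2,numpy as np
from plant import robot
def snap(n,f):
    d=robot.read_camera(n); cv2.imwrite('pics/'+f+'.png',d['color']); return d
def w(d,p): return np.array(d['R']).T@(np.array(p)-np.array(d['t']))
def pix(d,X):
    r=cv2.Rodrigues(np.array(d['R']))[0]
    return cv2.projectPoints(np.array(X,float).reshape(-1,1,3),r,np.array(d['t'],float),np.array(d['camera_matrix']),np.array(d['D'],float))[0][:,0]
def ray(d,uv,z):
    n=cv2.undistortPoints(np.array(uv,float).reshape(-1,1,2),np.array(d['camera_matrix']),np.array(d['D'],float))[:,0]
    R=np.array(d['R']);c=-R.T@np.array(d['t']); out=[]
    for a in n:
        v=R.T@np.array([a[0],a[1],1]); out.append(c+v*(z-c[2])/v[2])
    return np.array(out)
E
python3 - <<'E'
from h import *
for c in ['top','scene','wrist']:
    d=snap(c,c+'0')
    for l in ['plate_mid','fence','stop_face','tee','stub','corner','wire_brush','chipping_hammer','try_square']:
        if c!='top' and l not in('plate_mid','fence','stop_face','tee','stub','corner'): continue
        print(c,l,[(round(m['score'],2),w(d,m['location']).round(3).tolist()) for m in robot.mark_of(c,l)][:3])
s=robot.read_state();print(s)
E
```

```text
pics
top plate_mid [(0.73, [0.479, 0.127, 0.004]), (0.69, [0.325, 0.253, 0.003]), (0.58, [0.683, 0.337, 0.001])]
top fence [(0.55, [0.665, -0.006, -0.002])]
top stop_face [(0.68, [0.595, -0.199, 0.008])]
top tee [(0.78, [0.482, 0.011, 0.001]), (0.17, [0.596, -0.198, 0.009])]
top stub [(0.7, [0.51, 0.261, -0.002]), (0.52, [0.48, 0.129, 0.006])]
top corner [(0.63, [0.469, -0.131, 0.004])]
top wire_brush [(0.71, [0.458, -0.426, -0.001])]
top chipping_hammer [(0.8, [0.416, 0.469, -0.002])]
top try_square [(0.59, [0.35, -0.253, 0.003])]
scene plate_mid [(0.87, [0.485, 0.127, 0.005]), (0.8, [0.682, 0.335, 0.007]), (0.74, [0.329, 0.254, 0.01])]
scene fence [(0.92, [0.662, -0.007, -0.001])]
scene stop_face [(0.73, [0.598, -0.201, 0.015])]
scene tee [(0.65, [0.476, 0.009, 0.001])]
scene stub [(0.81, [0.513, 0.259, -0.0])]
scene corner [(0.6, [0.466, -0.13, 0.0])]
wrist plate_mid []
wrist fence []
wrist stop_face []
wrist tee []
wrist stub []
wrist corner []
{'t': 1.2, 'q': array([-1.30341547e+00,  1.30368858e-01,  1.48822328e+00,  4.42100496e-06,
        1.52300571e+00, -8.53982038e-02]), 'dq': array([-0.00096847, -0.00104176,  0.00027747, -0.00139552, -0.00038388,
       -0.00182589]), 'joint_torque': array([ 5.32970407e-04, -5.59762251e+01, -4.92058289e+01,  7.69439712e-02,
        2.33013503e-02, -5.32783247e-05]), 'tool_pos': array([ 0.20732635, -0.56303579,  0.21864104]), 'orientation': array([-3.09284121e+00, -5.51273675e-01, -6.16759952e-06]), 'force': array([ 1.15122352, -1.32346981, -0.30000906]), 'wrist_torque': array([ 0.05295994, -0.01747456, -0.00161215]), 'opening': 0.09278129362108092}
```

View pics/top0.png

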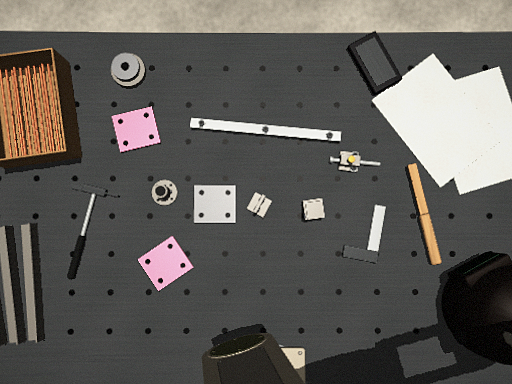

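View pics/scene0.png

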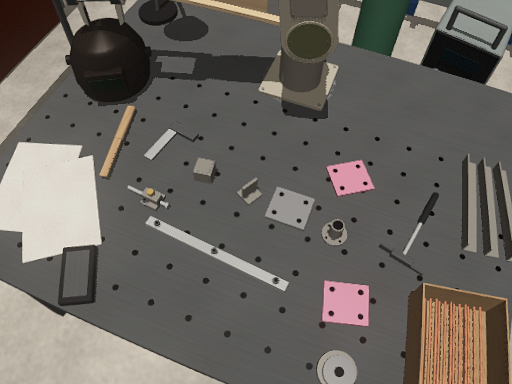

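The top view shows the grey plate at px (214,203), between the stub at (164,193) and the tee at (260,205). The corner piece is at (313,209). The fence runs from (191,123) to (341,136), and the rod nose is near (332,160). The pink look-alikes are at (136,130) and (166,263).

Next I'll refine the fence, plate and nose positions.

```bash
python3 - <<'E'
from h import *
for c in ['top','scene']:
    d=robot.read_camera(c)
    for l,z in [('plate_mid',.01),('fence',.02),('stop_face',.011),('tee',.004),('stub',.008),('corner',.045)]:
        for m in robot.outline_of(c,l)[:3]:
            M=m['mask'].astype(np.uint8)
            cs=max(cv2.findContours(M,0,2)[0],key=cv2.contourArea)[:,0].astype(float)
            P=ray(d,cs,z)[:,:2]
            r=cv2.minAreaRect((P*1000).astype(np.float32))
            print(c,l,round(m['score'],2),np.round(r[0],1),np.round(r[1],1),round(r[2],2), 'px',cs.mean(0).round())
d=robot.read_camera('top')
im=d['color'];cv2.imwrite('pics/crop1.png',cv2.resize(im[100:235,140:390],None,fx=3,fy=3,interpolation=cv2.INTER_CUBIC))
E
```

```text
top plate_mid 0.82 [679.1 337.3] [ 99.5 109.8] 13.96 px [137. 129.]
top plate_mid 0.65 [480.6 127.5] [103.3 111.4] 0.06 px [211. 204.]
top plate_mid 0.58 [325. 255.] [101.2 113.3] 36.0 px [164. 262.]
top fence 0.93 [674.3  -8. ] [401.4  35.3] 84.6 px [261. 130.]
top fence 0.72 [508.8 257.7] [65.8 62.8] 0.09 px [165. 192.]
top stop_face 0.68 [477.1   9.5] [52.  54.5] 63.42 px [259. 204.]
top stop_face 0.67 [676.5  -8.3] [405.2  36.2] 85.07 px [264. 130.]
top tee 0.73 [478.2   9.7] [48.8 51.2] 63.43 px [259. 206.]
top stub 0.64 [511.  260.1] [63.9 63.4] 0.66 px [164. 193.]
top corner 0.86 [ 464.1 -126.5] [49.  51.9] 5.87 px [310. 209.]
scene plate_mid 0.97 [483.5 127.4] [110.1 105.2] 89.98 px [288. 208.]
scene plate_mid 0.9 [682.7 338.2] [106.3 112.5] 13.87 px [348. 305.]
scene plate_mid 0.6 [328.4 254. ] [105.5 115.1] 32.99 px [349. 177.]
scene fence 0.78 [680.9  -8.5] [402.6  34.1] 84.41 px [215. 253.]
scene fence 0.27 [475.3  17.1] [53.6 71.2] 62.61 px [252. 190.]
scene stop_face 0.6 [677.4  -9.3] [408.3  36.3] 83.9 px [216. 254.]
scene tee 0.94 [467.4  11.4] [59.5 68.1] 62.61 px [251. 188.]
scene tee 0.36 [675.2 -12.9] [408.2  33.6] 84.6 px [217. 254.]
scene stub 0.73 [676.6 -11.3] [405.8  35.3] 84.27 px [216. 253.]
scene stub 0.67 [508.5 258.3] [77.4 66.2] 16.53 px [334. 232.]
scene corner 0.85 [ 479.4 -121.8] [77.3 57.8] 8.4 px [205. 171.]
scene corner 0.27 [ 429.9 -250.2] [ 94.2 151.5] 77.78 px [172. 137.]
```

View pics/crop1.png

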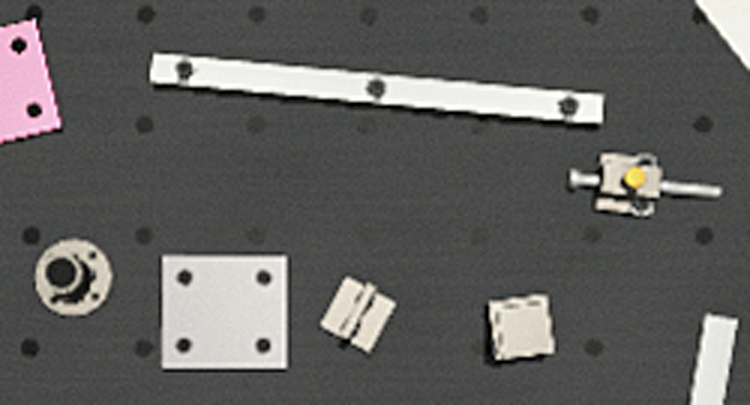

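```bash
cat >> h.py <<'E'
from scipy.spatial.transform import Rotation as Ro
O=np.array([.6635,-.007]);A=-.095
def fw(p): # fence->world
    c,s=np.cos(A),np.sin(A); return O+np.array([[c,-s],[s,c]])@np.array(p[:2])
def wf(p):
    c,s=np.cos(A),np.sin(A); return np.array([[c,s],[-s,c]])@(np.array(p[:2])-O)
def tell():
    s=robot.read_state();T=Ro.from_rotvec(s['orientation']).as_matrix()
    print('t',round(s['t'],2),'tcp fence',(wf(s['tool_pos'])*1000).round(1),'z',(s['tool_pos'][2]*1000).round(1),'F',s['force'].round(1),'open',round(s['opening'],4),'jaw yaw rel fence',round(np.arctan2(T[1,1],T[0,1])-A,3))
    return s,T
def go(fx,fy,z,jaw):
    """jaw: angle of tool y in fence frame"""
    s,T=tell()
    p=np.append(fw([fx,fy]),z)
    d=T.T@(p-s['tool_pos'])
    cur=np.arctan2(T[1,1],T[0,1]); e=(jaw+A-cur+np.pi/2)%np.pi-np.pi/2
    print('delta',d.round(4),'spin',round(-e,4),'q6',s['q'][5].round(2))
E
python3 - <<'E'
from h import *
d=robot.read_camera('top')
for p in [(569,167),(569,188),(569,179),(598,182)]:
    x=ray(d,[(140+p[0]/3-.33,100+p[1]/3-.33)],.011)[0];print(p,x.round(4),wf(x).round(4))
go(-.275,.117,.219,np.pi/2)
print(robot.read_state()['q'])
E
```

```text
(569, 167) [ 0.6089 -0.1787  0.011 ] [-0.038  -0.1761]
(569, 188) [ 0.5902 -0.1785  0.011 ] [-0.0567 -0.1777]
(569, 179) [ 0.5982 -0.1786  0.011 ] [-0.0487 -0.177 ]
(598, 182) [ 0.5956 -0.2042  0.011 ] [-0.0489 -0.2028]
t 2.0 tcp fence [-401.4 -596.8] z 218.6 F [-0.1 -0.4  0.9] open 0.093 jaw yaw rel fence -1.123
delta [ 4.230e-01 -5.887e-01 -4.000e-04] spin 0.4478 q6 -0.09
[-1.30340316e+00  1.30401117e-01  1.48818695e+00 -2.45524248e-06
  1.52298346e+00 -8.53895446e-02]
```

```bash
python3 -m pendant '[{"delta_pos":[0.1,-0.05,0],"spin":0.1},{"delta_pos":[0.15,-0.1,0],"spin":0.2},{"delta_pos":[0.2,-0.15,0],"spin":0.3},{"delta_pos":[0.24,-0.2,0],"spin":0.448},{"delta_pos":[0.28,-0.24,0],"spin":0.448},{"delta_pos":[0.305,-0.28,0],"spin":0.448},{"delta_pos":[0.33,-0.32,0],"spin":0.448},{"delta_pos":[0.35,-0.37,0],"spin":0.448},{"delta_pos":[0.37,-0.41,0],"spin":0.448},{"delta_pos":[0.38,-0.45,0],"spin":0.448}]' -0.2 20; python3 -c "
from h import *
go(-.275,.117,.10,np.pi/2)"
```

```text
t: 3.0
tool_pos: [0.3968, -0.1091, 0.2189]
orientation: [3.138, -0.15, 0.002]
force: [0.6, 0.1, -0.2]
opening: 0.0556
t 3.0 tcp fence [-255.8 -126.9] z 218.9 F [ 0.6  0.1 -0.2] open 0.0556 jaw yaw rel fence -1.571
delta [-0.0194 -0.244   0.1188] spin -0.0004 q6 1.27
```

```bash
python3 -m pendant '[{"delta_pos":[-0.005,-0.05,0],"spin":0},{"delta_pos":[-0.01,-0.1,0],"spin":0},{"delta_pos":[-0.019,-0.15,0],"spin":0},{"delta_pos":[-0.019,-0.2,0],"spin":0},{"delta_pos":[-0.019,-0.244,0.02],"spin":0},{"delta_pos":[-0.019,-0.244,0.06],"spin":0},{"delta_pos":[-0.019,-0.244,0.11],"spin":0},{"delta_pos":[-0.019,-0.244,0.119],"spin":0}]'; python3 -c "
from h import *
d=snap('wrist','w1')
for l in ['plate_mid','fence','tee','stub']:
    print(l,[(round(m['score'],2),wf(w(d,m['location'])).round(4).tolist()) for m in robot.mark_of('wrist',l)][:3])
go(-.275,.117,.004,np.pi/2)"
```

```text
t: 3.8
tool_pos: [0.3969, 0.1352, 0.0944]
orientation: [3.136, -0.147, -0.012]
force: [-1.2, -0.3, 0.3]
opening: 0.0558
plate_mid [(0.58, [-0.1922, 0.1212])]
fence []
tee [(0.91, [-0.1837, 0.0021])]
stub []
t 4.05 tcp fence [-272.6  117.2] z 102.7 F [ 0.2 -0.3 -0.1] open 0.0557 jaw yaw rel fence -1.572
delta [-0.0029  0.0003  0.0987] spin -0.0014 q6 1.87
```

View pics/w1.png

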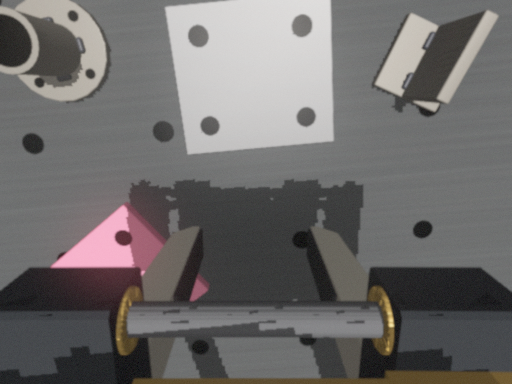

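```bash
python3 -c "
from h import *
d=robot.read_camera('wrist')
for u in [(125,205),(205,290),(187,153),(334,141),(331,0),(166,8)]:
    print(u,wf(ray(d,[u],.01)[0]).round(4))
for l in [(-.265,.16,0),(-.265,.075,0),(-.285,.16,0)]:
    print(pix(d,np.append(fw(l),.01)))
"
```

```text
(125, 205) [-0.2836  0.2222]
(205, 290) [-0.3622  0.1607]
(187, 153) [-0.241   0.1696]
(334, 141) [-0.2318  0.0562]
(331, 0) [-0.1353  0.0647]
(166, 8) [-0.1401  0.1782]
[[200.82149076 182.77305489]]
[[307.59026835 182.70543948]]
[[201.93295856 206.52286992]]
```

```bash
python3 -m pendant '[{"delta_pos":[-0.003,0,0.04],"spin":0},{"delta_pos":[-0.003,0,0.08],"spin":0},{"delta_pos":[-0.003,0,0.092],"spin":0},{"delta_pos":[-0.003,0,0.098],"spin":0},{"delta_pos":[-0.003,0,0.098],"spin":0},{"delta_pos":[-0.003,0,0.098],"spin":0}]'; python3 -c "
from h import *
go(-.2,.117,.004,np.pi/2)"
```

```text
t: 4.7
tool_pos: [0.4027, 0.1362, 0.0067]
orientation: [-3.136, 0.151, -0.013]
force: [0.6, -1.1, 0.9]
opening: 0.0557
t 4.7 tcp fence [-273.2  117.9] z 6.7 F [ 0.6 -1.1  0.9] open 0.0557 jaw yaw rel fence -1.572
delta [0.0732 0.0007 0.0033] spin -0.0015 q6 1.87
```

```bash
python3 -m pendant '[{"delta_pos":[0.005,0,0.002],"spin":0},{"delta_pos":[0.012,0,0.002],"spin":0},{"delta_pos":[0.019,0,0.002],"spin":0},{"delta_pos":[0.025,0,0.002],"spin":0},{"delta_pos":[0.03,0,0.002],"spin":0},{"delta_pos":[0.035,0,0.002],"spin":0},{"delta_pos":[0.04,0,0.002],"spin":0},{"delta_pos":[0.046,0,0.002],"spin":0},{"delta_pos":[0.053,0,0.002],"spin":0},{"delta_pos":[0.06,0,0.002],"spin":0}]'; python3 -c "
from h import *
tell()
snap('wrist','w2')"
```

```text
t: 5.7
tool_pos: [0.4618, 0.1304, 0.0047]
orientation: [-3.137, 0.152, -0.008]
force: [-5.9, 0.7, 4.1]
opening: 0.0557
t 5.7 tcp fence [-213.9  117.6] z 4.7 F [-5.9  0.7  4.1] open 0.0557 jaw yaw rel fence -1.572
```

View pics/w2.png

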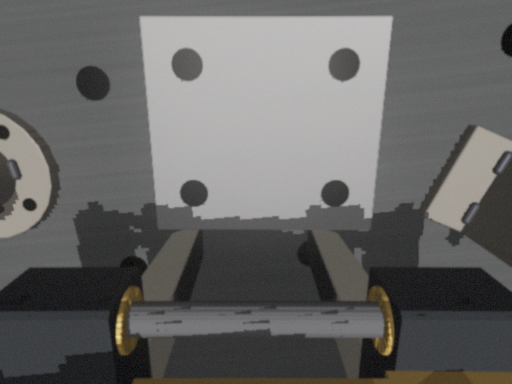

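```bash
python3 -m pendant '[{"delta_pos":[0.006,0,0],"spin":0},{"delta_pos":[0.014,0,0],"spin":0},{"delta_pos":[0.023,0,0],"spin":0},{"delta_pos":[0.032,0,0],"spin":0},{"delta_pos":[0.041,0,0],"spin":0},{"delta_pos":[0.05,0,0],"spin":0},{"delta_pos":[0.059,0,0],"spin":0},{"delta_pos":[0.068,0,0],"spin":0},{"delta_pos":[0.076,0,0],"spin":0},{"delta_pos":[0.08,0,0],"spin":0}]'; python3 -c "
from h import *
tell()
snap('wrist','w3');snap('top','t3')"
```

```text
t: 6.75
tool_pos: [0.5438, 0.1224, 0.0058]
orientation: [-3.136, 0.152, -0.012]
force: [-4.4, -0.2, 0.4]
opening: 0.0557
t 6.75 tcp fence [-131.5  117.5] z 5.8 F [-4.4 -0.2  0.4] open 0.0557 jaw yaw rel fence -1.573
```

View pics/w3.png

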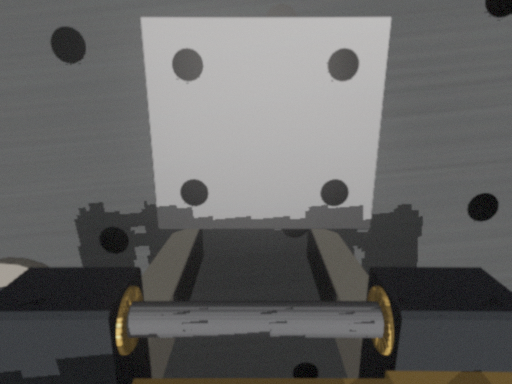

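```bash
python3 -m pendant '[{"delta_pos":[0.003,0,0],"spin":0},{"delta_pos":[0.007,0,0],"spin":0},{"delta_pos":[0.011,0,0],"spin":0},{"delta_pos":[0.013,0,0],"spin":0},{"delta_pos":[0.014,0,0],"spin":0}]'; python3 -c "
from h import *
tell()
d=snap('wrist','w4')
for u in [(142,16),(265,16),(389,16)]: print(wf(ray(d,[u],.01)[0]).round(4))
"
```

```text
t: 7.35
tool_pos: [0.5581, 0.1211, 0.0062]
orientation: [-3.136, 0.152, -0.014]
force: [-4.2, 0.9, 1.0]
opening: 0.056
t 7.35 tcp fence [-117.1  117.5] z 6.2 F [-4.2  0.9  1. ] open 0.056 jaw yaw rel fence -1.573
[-0.0077  0.1665]
[-0.0076  0.1126]
[-0.0079  0.0584]
```

View pics/w4.png

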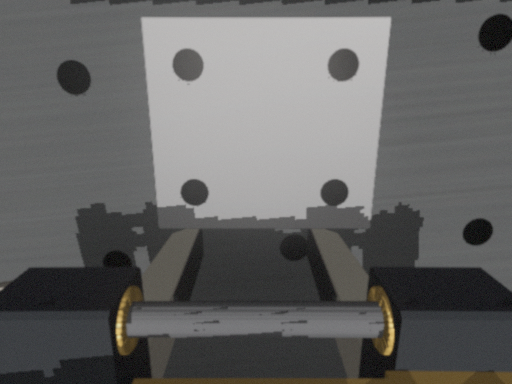

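```bash
python3 -m pendant '[{"delta_pos":[0.002,0,0],"spin":0},{"delta_pos":[0.004,0,0],"spin":0},{"delta_pos":[0.006,0,0],"spin":0}]'; python3 -m pendant '[{"delta_pos":[0.001,0,0],"spin":0},{"delta_pos":[0.002,0,0],"spin":0}]';python3 -c "
from h import *
tell()
d=snap('wrist','w5')
for u in [(142,16),(265,16),(389,16)]: print(wf(ray(d,[u],.01)[0]).round(4))
"
```

```text
t: 7.7
tool_pos: [0.5642, 0.1205, 0.0062]
orientation: [-3.136, 0.152, -0.014]
force: [-4.4, 0.9, -0.2]
opening: 0.0559
t: 7.9
tool_pos: [0.5662, 0.1203, 0.0062]
orientation: [-3.136, 0.152, -0.013]
force: [-4.0, 0.2, -1.3]
opening: 0.0559
t 7.9 tcp fence [-109.   117.5] z 6.2 F [-4.   0.2 -1.3] open 0.0559 jaw yaw rel fence -1.573
[0.0005 0.1665]
[0.0005 0.1126]
[0.0002 0.0584]
```

View pics/w5.png

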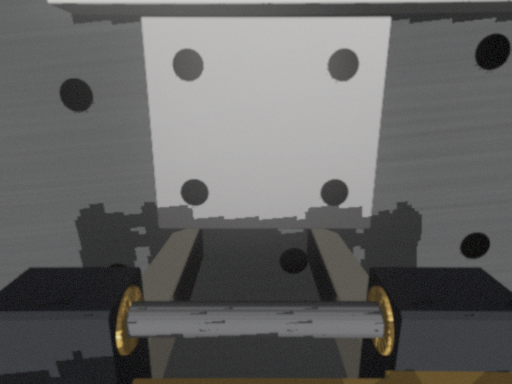

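```bash
python3 -m pendant '[{"delta_pos":[0.001,0,0],"spin":0},{"delta_pos":[0.002,0,0],"spin":0}]';python3 -m pendant '[{"delta_pos":[0.001,0,0],"spin":0},{"delta_pos":[0.002,0,0],"spin":0}]'; python3 -c "
from h import *
tell()
d=snap('wrist','w6')
im=d['color']
for c in (180,265,350): print(im[:22,c].mean(1).round().astype(int))
for u in [(142,16),(389,16)]: print(wf(ray(d,[u],.01)[0]).round(4))
for u in [(142,4),(265,4),(389,4)]: print(wf(ray(d,[u],.02)[0]).round(4))
"
```

```text
t: 8.15
tool_pos: [0.5685, 0.1201, 0.0062]
orientation: [-3.136, 0.152, -0.014]
force: [-3.9, 1.1, -0.7]
opening: 0.0561
t: 8.35
tool_pos: [0.5687, 0.12, 0.006]
orientation: [-3.136, 0.152, -0.008]
force: [-14.8, 1.0, 10.0]
opening: 0.0558
t 8.35 tcp fence [-106.4  117.4] z 6.0 F [-14.8   1.   10. ] open 0.0558 jaw yaw rel fence -1.573
[202 202 202 202 202 201 201 202 197 182 158 119  97  93  97  95  94 107
 135 176 188 188]
[201 203 201 201 202 202 202 202 194 172 129  96  87  87  89  90  89  98
 110 138 175 187]
[201 201 201 200 201 203 203 198 184 159 120  83  68  71  72  74  72  86
  94 133 179 189]
[0.0029 0.1663]
[0.0027 0.0585]
[0.0054 0.1628]
[0.0054 0.1129]
[0.0052 0.0626]
```

```bash
sed -i "s/O=np.array(\[.6635,-.007\])/O=np.array([.6660,-.0072])/" h.py; python3 -m pendant '[{"delta_pos":[-0.01,0,0],"spin":0},{"delta_pos":[-0.025,0,0],"spin":0},{"delta_pos":[-0.025,0,-0.03],"spin":0},{"delta_pos":[-0.025,0,-0.08],"spin":-0.15},{"delta_pos":[0.0,-0.03,-0.08],"spin":-0.3},{"delta_pos":[0.02,-0.05,-0.08],"spin":-0.45},{"delta_pos":[0.04,-0.07,-0.08],"spin":-0.6},{"delta_pos":[0.057,-0.078,-0.08],"spin":-0.75},{"delta_pos":[0.057,-0.08,-0.08],"spin":-0.9},{"delta_pos":[0.057,-0.08,-0.08],"spin":-1.05}]' 0.03; python3 -m pendant '[{"delta_pos":[0,0,0],"spin":-0.15},{"delta_pos":[0,0,0],"spin":-0.3},{"delta_pos":[0,0,0],"spin":-0.45},{"delta_pos":[0,0,0],"spin":-0.521},{"delta_pos":[0,0,0],"spin":-0.521}]';python3 -c "
from h import *
go(-.052,.195,.005,0)
d=snap('wrist','w7');snap('top','t7')"
```

```text
t: 9.4
tool_pos: [0.6341, 0.1946, 0.087]
orientation: [2.785, 1.449, 0.012]
force: [-0.9, -0.7, -0.7]
opening: 0.045
t: 9.9
tool_pos: [0.6349, 0.1948, 0.0877]
orientation: [2.314, 2.117, 0.014]
force: [-0.1, -0.9, -0.2]
opening: 0.0451
t 9.9 tcp fence [-50.1 198.1] z 87.7 F [-0.1 -0.9 -0.2] open 0.0451 jaw yaw rel fence 0.006
delta [-0.0033 -0.0027  0.0827] spin 0.0061 q6 0.31
```

View pics/w7.png

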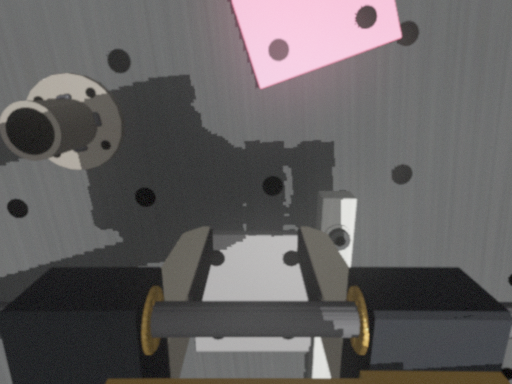

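View pics/t7.png

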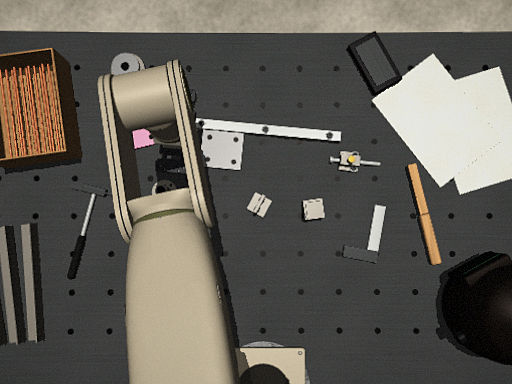

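```bash
python3 -c "
from h import *
d=robot.read_camera('wrist')
for u in [(213,235),(298,235)]: print(wf(ray(d,[u],.01)[0]).round(4))
for u in [(321,192),(317,340)]: print(wf(ray(d,[u],.02)[0]).round(4))
"
python3 -m pendant '[{"delta_pos":[-0.003,-0.002,0.04],"spin":0.006},{"delta_pos":[-0.003,-0.002,0.07],"spin":0.006},{"delta_pos":[-0.003,-0.002,0.082],"spin":0.006},{"delta_pos":[-0.003,-0.002,0.082],"spin":0.006},{"delta_pos":[-0.003,-0.002,0.082],"spin":0.006}]'; python3 -c "
from h import *
go(-.052,.1,.005,0)"
```

```text
[-0.0819  0.1666]
[-0.0152  0.1665]
[-0.0013  0.2048]
[0.0026 0.0765]
t: 10.55
tool_pos: [0.6339, 0.1923, 0.0067]
orientation: [2.325, 2.105, 0.014]
force: [0.1, 0.3, 0.4]
opening: 0.0453
t 10.55 tcp fence [-50.9 195.5] z 6.7 F [0.1 0.3 0.4] open 0.0453 jaw yaw rel fence -0.004
delta [-0.0955 -0.0007  0.0014] spin -0.004 q6 0.32
```

```bash
python3 -m pendant '[{"delta_pos":[-0.007,0,0.001],"spin":0},{"delta_pos":[-0.013,0,0.001],"spin":0},{"delta_pos":[-0.018,0,0.001],"spin":0},{"delta_pos":[-0.023,0,0.001],"spin":0},{"delta_pos":[-0.028,0,0.001],"spin":0},{"delta_pos":[-0.034,0,0.001],"spin":0},{"delta_pos":[-0.040,0,0.001],"spin":0},{"delta_pos":[-0.046,0,0.001],"spin":0},{"delta_pos":[-0.053,0,0.001],"spin":0},{"delta_pos":[-0.06,0,0.001],"spin":0}]'; python3 -c "
from h import *
go(-.052,.0,.005,0);snap('top','t8');snap('scene','s8');
import cv2
a=cv2.imread('pics/t8.png');b=cv2.imread('pics/s8.png')
cv2.imwrite('pics/c8.png',np.vstack([cv2.resize(a[90:190,150:400],None,fx=3,fy=3),cv2.resize(b[160:260,100:350],None,fx=3,fy=3)])[:600])"
```

```text
t: 11.55
tool_pos: [0.629, 0.1334, 0.0069]
orientation: [2.324, 2.105, 0.019]
force: [0.9, 5.5, 3.7]
opening: 0.0451
t 11.55 tcp fence [-50.2 136.5] z 6.9 F [0.9 5.5 3.7] open 0.0451 jaw yaw rel fence -0.004
delta [-0.1365 -0.0013  0.0012] spin -0.0038 q6 0.23
```

View pics/c8.png

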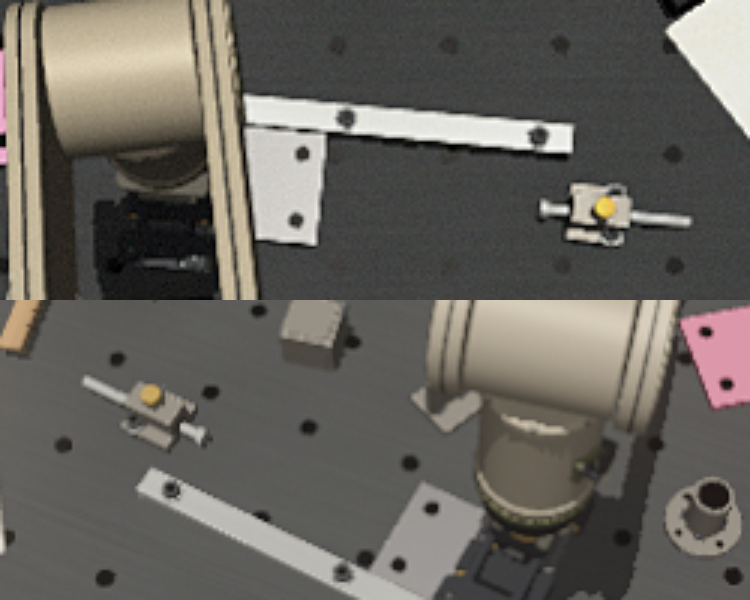

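```bash
python3 -m pendant '[{"delta_pos":[-0.007,0,0.001],"spin":0},{"delta_pos":[-0.015,0,0.001],"spin":0},{"delta_pos":[-0.023,0,0.001],"spin":0},{"delta_pos":[-0.031,0,0.001],"spin":0},{"delta_pos":[-0.039,0,0.001],"spin":0},{"delta_pos":[-0.047,0,0.001],"spin":0},{"delta_pos":[-0.055,0,0.001],"spin":0},{"delta_pos":[-0.063,0,0.001],"spin":0},{"delta_pos":[-0.07,0,0.001],"spin":0},{"delta_pos":[-0.076,0,0.001],"spin":0}]'; python3 -c "
from h import *
go(-.052,.0,.005,0)"
```

```text
t: 12.65
tool_pos: [0.622, 0.0576, 0.0064]
orientation: [2.325, 2.104, 0.021]
force: [-1.2, 6.4, 5.9]
opening: 0.0451
t 12.65 tcp fence [-50.   60.3] z 6.4 F [-1.2  6.4  5.9] open 0.0451 jaw yaw rel fence -0.004
delta [-0.0604 -0.0018  0.001 ] spin -0.0044 q6 0.1
```

```bash
python3 -m pendant '[{"delta_pos":[-0.006,0,-0.0005],"spin":0},{"delta_pos":[-0.013,0,-0.0005],"spin":0},{"delta_pos":[-0.02,0,-0.0005],"spin":0},{"delta_pos":[-0.027,0,-0.0005],"spin":0},{"delta_pos":[-0.034,0,-0.0005],"spin":0},{"delta_pos":[-0.041,0,-0.0005],"spin":0},{"delta_pos":[-0.048,0,-0.0005],"spin":0},{"delta_pos":[-0.055,0,-0.0005],"spin":0},{"delta_pos":[-0.06,0,-0.0005],"spin":0}]'; python3 -c "
from h import *
tell();snap('top','t9');snap('scene','s9');
import cv2
a=cv2.imread('pics/t9.png');b=cv2.imread('pics/s9.png')
cv2.imwrite('pics/c9.png',np.vstack([cv2.resize(a[90:190,150:400],None,fx=3,fy=3),cv2.resize(b[160:260,100:350],None,fx=3,fy=3)])[:600])
d=robot.read_camera('top')
for u in [(0,0)]: pass"
```

```text
t: 13.55
tool_pos: [0.6162, -0.0023, 0.0068]
orientation: [2.325, 2.104, 0.022]
force: [1.0, 6.7, 3.0]
opening: 0.0453
t 13.55 tcp fence [-50.1   0.2] z 6.8 F [1.  6.7 3. ] open 0.0453 jaw yaw rel fence -0.005
```

View pics/c9.png

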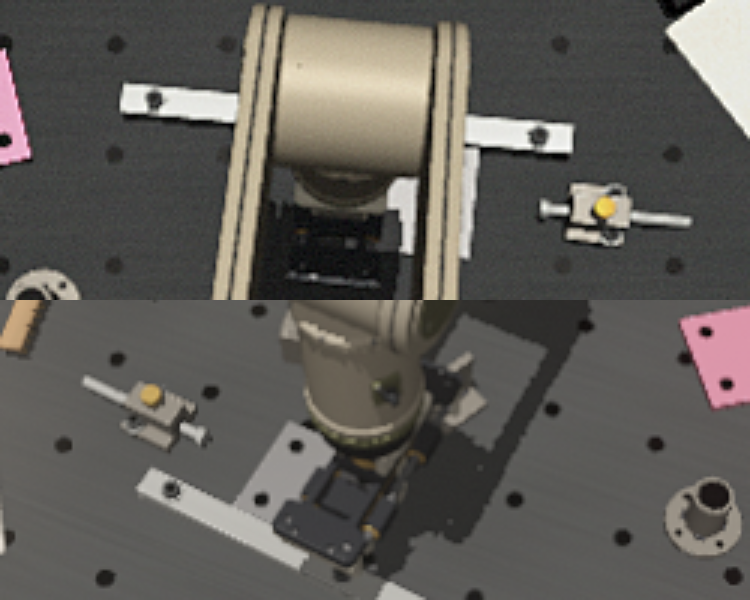

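```bash
python3 -m pendant '[{"delta_pos":[-0.006,0,0],"spin":0},{"delta_pos":[-0.012,0,0],"spin":0},{"delta_pos":[-0.018,0,0],"spin":0},{"delta_pos":[-0.024,0,0],"spin":0},{"delta_pos":[-0.03,0,0],"spin":0},{"delta_pos":[-0.035,0,0],"spin":0},{"delta_pos":[-0.039,0,0],"spin":0},{"delta_pos":[-0.042,0,0],"spin":0},{"delta_pos":[-0.044,0,0],"spin":0},{"delta_pos":[-0.044,0,0],"spin":0}]'; python3 -c "
from h import *
tell();d=snap('top','t10');e=snap('scene','s10');
import cv2
a=cv2.imread('pics/t10.png');b=cv2.imread('pics/s10.png')
cv2.imwrite('pics/c10.png',np.vstack([cv2.resize(a[125:175,260:385],None,fx=6,fy=6,interpolation=2),cv2.resize(b[170:220,120:245],None,fx=6,fy=6,interpolation=2)]))"
```

```text
t: 14.7
tool_pos: [0.6115, -0.0465, 0.0064]
orientation: [2.325, 2.104, 0.021]
force: [0.5, 4.0, 2.9]
opening: 0.0449
t 14.7 tcp fence [-50.5 -44.3] z 6.4 F [0.5 4.  2.9] open 0.0449 jaw yaw rel fence -0.005
```

View pics/c10.png

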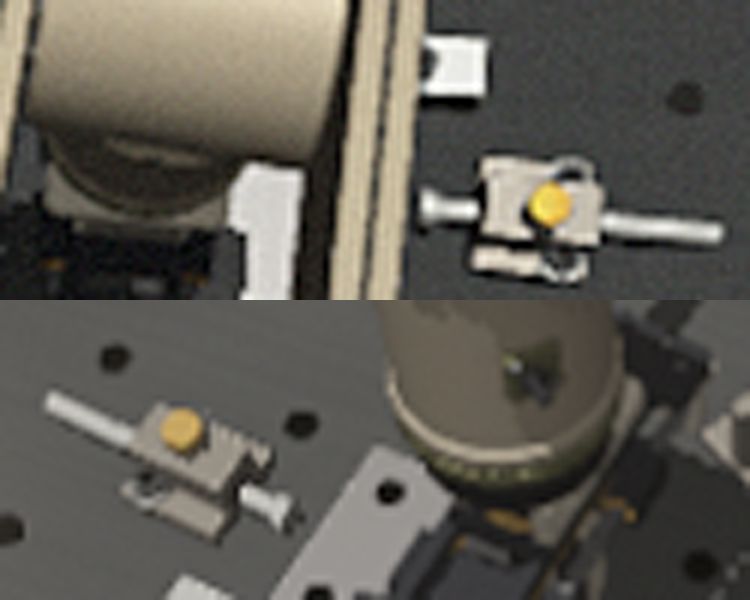

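```bash
python3 -c "
from h import *
d=robot.read_camera('scene')
f=lambda x,y:(120+x/6-.4,170+(y-300)/6-.4)
for n,p,z in [('nose top',(270,482),.019),('nosebase',(285,530),.005),('nosemid',(287,508),.011),('edge',(370,448),.01),('edge2',(275,595),.01),('edge3',(320,523),.01)]:
    print(n,(wf(ray(d,[f(*p)],z)[0])*1000).round(1))
"
```

```text
nose top [ -57.2 -190.9]
nosebase [ -45.  -177.7]
nosemid [ -52.6 -180.4]
edge [ -97.  -164.1]
edge2 [ -13.3 -161.6]
edge3 [ -53.3 -163.4]
```

```bash
python3 -m pendant '[{"delta_pos":[-0.002,0,0],"spin":0},{"delta_pos":[-0.004,0,0],"spin":0},{"delta_pos":[-0.006,0,0],"spin":0},{"delta_pos":[-0.008,0,0],"spin":0},{"delta_pos":[-0.009,0,0],"spin":0}]'; for i in 1; do python3 -m pendant '[{"delta_pos":[-0.0005,0,0],"spin":0},{"delta_pos":[-0.001,0,0],"spin":0}]'; done; python3 -c "
from h import *
tell();e=snap('scene','s11');
b=e['color']
cv2.imwrite('pics/c11.png',cv2.resize(b[170:220,120:220],None,fx=7,fy=7,interpolation=2))"
```

```text
t: 15.35
tool_pos: [0.6107, -0.0551, 0.0064]
orientation: [2.325, 2.104, 0.021]
force: [0.6, 5.8, 3.7]
opening: 0.0451
t: 15.55
tool_pos: [0.6106, -0.0556, 0.0064]
orientation: [2.325, 2.105, 0.022]
force: [0.6, 6.4, 3.2]
opening: 0.0453
t 15.55 tcp fence [-50.5 -53.4] z 6.4 F [0.6 6.4 3.2] open 0.0453 jaw yaw rel fence -0.004
```

View pics/c11.png

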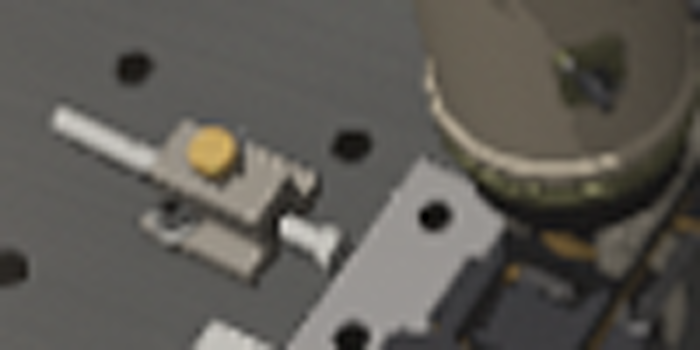

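```bash
python3 -m pendant '[{"delta_pos":[-0.0007,0,0],"spin":0},{"delta_pos":[-0.0014,0,0],"spin":0},{"delta_pos":[-0.002,0,0],"spin":0}]'
```

```text
t: 15.9
tool_pos: [0.6105, -0.0571, 0.0064]
orientation: [2.325, 2.105, 0.022]
force: [0.4, 5.6, 4.2]
opening: 0.0451
```

```bash
python3 -m pendant '[{"delta_pos":[-0.0005,0,0],"spin":0},{"delta_pos":[-0.001,0,0],"spin":0}]'
```

```text
t: 16.1
tool_pos: [0.6104, -0.0576, 0.0064]
orientation: [2.325, 2.106, 0.023]
force: [0.7, 5.7, 3.8]
opening: 0.0451
```

```bash
python3 -m pendant '[{"delta_pos":[-0.0006,0,0],"spin":0},{"delta_pos":[-0.0012,0,0],"spin":0},{"delta_pos":[-0.0016,0,0],"spin":0}]'; python3 -c "
from h import *
e=snap('scene','s12');
b=e['color']
cv2.imwrite('pics/c12.png',cv2.resize(b[170:220,120:220],None,fx=7,fy=7,interpolation=2))"
```

```text
t: 16.4
tool_pos: [0.6103, -0.0587, 0.0064]
orientation: [2.325, 2.106, 0.024]
force: [1.2, 6.6, 3.0]
opening: 0.0449
```

View pics/c12.png

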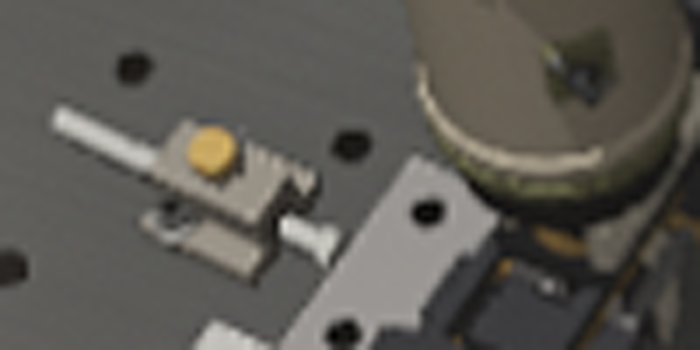

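```bash
python3 -m pendant '[{"delta_pos":[-0.0005,0,0],"spin":0},{"delta_pos":[-0.001,0,0],"spin":0}]'
```

```text
t: 16.65
tool_pos: [0.6102, -0.0591, 0.0064]
orientation: [2.325, 2.107, 0.024]
force: [1.0, 5.7, 2.3]
opening: 0.0451
```

```bash
python3 -m pendant '[{"delta_pos":[-0.0005,0,0],"spin":0},{"delta_pos":[-0.001,0,0],"spin":0}]'
```

```text
t: 16.85
tool_pos: [0.6102, -0.0595, 0.0064]
orientation: [2.325, 2.107, 0.025]
force: [0.7, 7.9, 2.6]
opening: 0.0454
```

```bash
python3 -m pendant '[{"delta_pos":[-0.0005,0,0],"spin":0},{"delta_pos":[-0.001,0,0],"spin":0}]'
```

```text
t: 17.05
tool_pos: [0.6102, -0.0595, 0.0064]
orientation: [2.326, 2.108, 0.027]
force: [1.2, 9.3, 3.1]
opening: 0.0451
```

```bash
python3 -m pendant '[{"delta_pos":[-0.0005,0,0],"spin":0},{"delta_pos":[-0.0008,0,0],"spin":0}]'; python3 -c "
from h import *
tell()
e=snap('scene','s13');
b=e['color']
cv2.imwrite('pics/c13.png',cv2.resize(b[170:220,120:220],None,fx=7,fy=7,interpolation=2))"
```

```text
t: 17.25
tool_pos: [0.6102, -0.0595, 0.0064]
orientation: [2.326, 2.109, 0.028]
force: [0.4, 8.3, 1.8]
opening: 0.045
t 17.25 tcp fence [-50.6 -57.3] z 6.4 F [0.4 8.3 1.8] open 0.045 jaw yaw rel fence -0.003
```

View pics/c13.png

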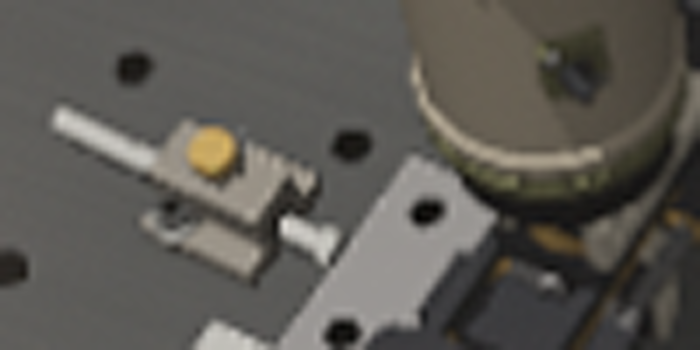

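```bash
python3 -m pendant '[{"delta_pos":[-0.0005,0,0],"spin":0},{"delta_pos":[-0.001,0,0],"spin":0},{"delta_pos":[-0.0013,0,0],"spin":0}]'
```

```text
t: 17.6
tool_pos: [0.6102, -0.0595, 0.0064]
orientation: [2.327, 2.11, 0.03]
force: [1.5, 9.5, 2.5]
opening: 0.045
```

```bash
python3 -m pendant '[{"delta_pos":[0.01,0,0],"spin":0},{"delta_pos":[0.025,0,0],"spin":0},{"delta_pos":[0.03,0,-0.04],"spin":0},{"delta_pos":[0.03,0,-0.09],"spin":0},{"delta_pos":[0.03,0,-0.14],"spin":0.1},{"delta_pos":[0.03,0.04,-0.14],"spin":0.25},{"delta_pos":[0.03,0.08,-0.14],"spin":0.4},{"delta_pos":[0,0.11,-0.14],"spin":0.55},{"delta_pos":[-0.03,0.11,-0.14],"spin":0.7},{"delta_pos":[-0.064,0.11,-0.14],"spin":0.85}]'; python3 -m pendant '[{"delta_pos":[0,0,0],"spin":0.15},{"delta_pos":[0,0,0],"spin":0.3},{"delta_pos":[0,0,0],"spin":0.45},{"delta_pos":[0,0,0],"spin":0.6},{"delta_pos":[0,0,0],"spin":0.72},{"delta_pos":[0,0,0],"spin":0.72}]'; python3 -c "
from h import *
go(-.13,-.1215,.006,np.pi/2)
d=snap('wrist','w14');e=snap('scene','s14');snap('top','t14')
"
```

```text
t: 18.6
tool_pos: [0.7116, -0.1351, 0.1453]
orientation: [-2.985, -0.954, -0.024]
force: [0.6, -0.1, 0.5]
opening: 0.0451
t: 19.2
tool_pos: [0.7114, -0.1344, 0.1447]
orientation: [-3.125, 0.161, -0.017]
force: [-0.4, 0.2, -0.3]
opening: 0.0451
t 19.2 tcp fence [  57.3 -122.3] z 144.7 F [-0.4  0.2 -0.3] open 0.0451 jaw yaw rel fence -1.579
delta [-0.1886  0.0025  0.1368] spin -0.008 q6 1.41
```

View pics/w14.png

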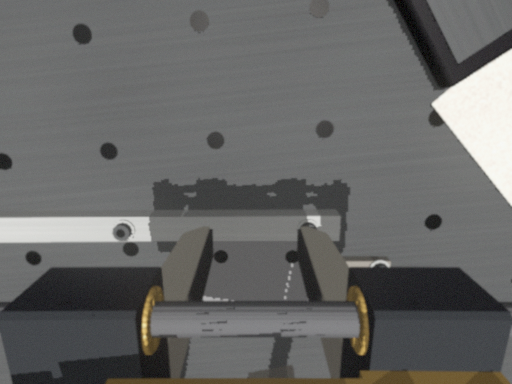

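```bash
python3 -m pendant '[{"delta_pos":[-0.05,0,0],"spin":0},{"delta_pos":[-0.1,0,0],"spin":0},{"delta_pos":[-0.15,0,0],"spin":0},{"delta_pos":[-0.188,0.001,0],"spin":-0.008},{"delta_pos":[-0.188,0.001,0],"spin":-0.008}]' -0.2; python3 -c "
from h import *
go(-.13,-.1215,.006,np.pi/2)
d=snap('wrist','w15')
"
```

```text
t: 19.85
tool_pos: [0.5188, -0.1161, 0.1408]
orientation: [-3.125, 0.136, -0.009]
force: [-0.2, 0.2, 0.3]
opening: 0.0557
t 19.85 tcp fence [-136.2 -122.4] z 140.8 F [-0.2  0.2  0.3] open 0.0557 jaw yaw rel fence -1.563
delta [0.0055 0.001  0.1349] spin 0.0082 q6 1.33
```

View pics/w15.png

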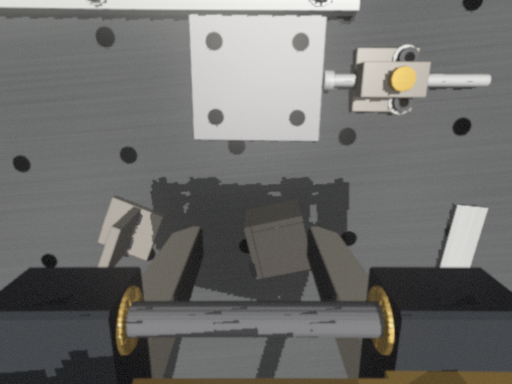

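```bash
python3 -c "
from h import *
d=robot.read_camera('wrist');im=d['color']
cv2.imwrite('pics/c15.png',cv2.resize(im[0:150,180:370],None,fx=4,fy=4,interpolation=2))
for u in [(191,16),(325,16),(194,139),(320,140),(326,80)]: print(u,(wf(ray(d,[u],.01)[0])*1000).round(1))
for u in [(10,10.5),(190,10.5),(355,11)]: print(u,(wf(ray(d,[u],.02)[0])*1000).round(1))
"
```

```text
(191, 16) [  2.3 -69. ]
(325, 16) [   2.9 -176.4]
(194, 139) [-96.2 -67.1]
(320, 140) [ -96.  -178.6]
(326, 80) [ -45.6 -180.5]
(10, 10.5) [ 2.5 68.8]
(190, 10.5) [  4.2 -70.2]
(355, 11) [   4.5 -197.4]
```

View pics/c15.png

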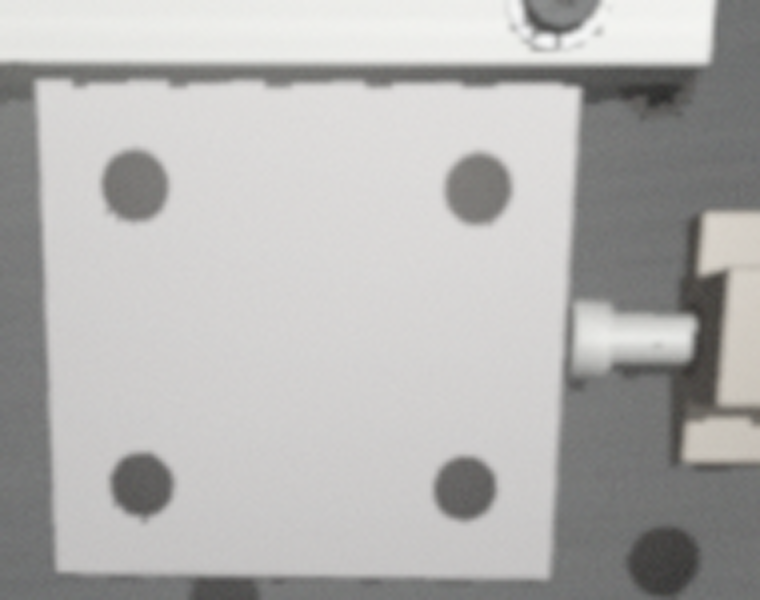

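```bash
python3 -m pendant '[{"delta_pos":[0.006,0.001,0.04],"spin":0.008},{"delta_pos":[0.006,0.001,0.08],"spin":0.008},{"delta_pos":[0.006,0.001,0.12],"spin":0.008},{"delta_pos":[0.006,0.001,0.134],"spin":0.008},{"delta_pos":[0.006,0.001,0.134],"spin":0.008},{"delta_pos":[0.006,0.001,0.134],"spin":0.008}]'; python3 -c "
from h import *
go(-.11,-.1215,.006,np.pi/2)
"
```

```text
t: 20.55
tool_pos: [0.5332, -0.1177, 0.011]
orientation: [-3.126, 0.149, -0.022]
force: [-0.9, -0.2, 0.3]
opening: 0.056
t 20.55 tcp fence [-121.7 -122.6] z 11.0 F [-0.9 -0.2  0.3] open 0.056 jaw yaw rel fence -1.571
delta [ 0.0116 -0.001   0.0052] spin -0.0002 q6 1.34
```

```bash
python3 -m pendant '[{"delta_pos":[-0.002,-0.001,0.003],"spin":0},{"delta_pos":[-0.002,-0.001,0.006],"spin":0},{"delta_pos":[-0.002,-0.001,0.006],"spin":0}]'; python3 -m pendant '[{"delta_pos":[0.003,0,0],"spin":0},{"delta_pos":[0.006,0,0],"spin":0},{"delta_pos":[0.009,0,0],"spin":0},{"delta_pos":[0.009,0,0],"spin":0}]'; python3 -c "
from h import *
go(-.11,-.1215,.006,np.pi/2)
"
```

```text
t: 20.85
tool_pos: [0.5321, -0.1166, 0.0059]
orientation: [-3.126, 0.149, -0.025]
force: [0.4, 0.0, 0.3]
opening: 0.0559
t: 21.25
tool_pos: [0.5417, -0.1176, 0.0063]
orientation: [-3.127, 0.149, -0.025]
force: [-0.0, -0.0, -0.4]
opening: 0.0562
t 21.25 tcp fence [-113.3 -121.7] z 6.3 F [-0.  -0.  -0.4] open 0.0562 jaw yaw rel fence -1.571
delta [ 0.0033 -0.0002  0.0003] spin -0.0 q6 1.34
```

```bash
python3 -m pendant '[{"delta_pos":[0.001,0,0],"spin":0},{"delta_pos":[0.002,0,0],"spin":0},{"delta_pos":[0.003,0,0],"spin":0}]'; python3 -m pendant '[{"delta_pos":[0.0005,0,0],"spin":0},{"delta_pos":[0.001,0,0],"spin":0}]'
```

```text
t: 21.55
tool_pos: [0.5447, -0.1179, 0.0063]
orientation: [-3.127, 0.149, -0.025]
force: [0.3, 0.5, -0.3]
opening: 0.0558
t: 21.75
tool_pos: [0.5455, -0.1179, 0.0061]
orientation: [-3.126, 0.149, -0.024]
force: [-0.8, 1.0, 1.5]
opening: 0.0558
```

```bash
python3 -m pendant '[{"delta_pos":[0.0007,0,0],"spin":0},{"delta_pos":[0.0014,0,0],"spin":0}]'
```

```text
t: 21.95
tool_pos: [0.5457, -0.1179, 0.006]
orientation: [-3.126, 0.149, -0.02]
force: [-8.0, 1.5, 5.7]
opening: 0.0559
```

```bash
python3 -m pendant '[{"delta_pos":[0.0007,0,0],"spin":0},{"delta_pos":[0.0014,0,0],"spin":0}]'
```

```text
t: 22.15
tool_pos: [0.5461, -0.118, 0.0057]
orientation: [-3.126, 0.149, -0.017]
force: [-6.9, 0.3, 4.5]
opening: 0.0557
```

```bash
python3 -m pendant '[{"delta_pos":[0.0007,0,0],"spin":0},{"delta_pos":[0.0014,0,0],"spin":0},{"delta_pos":[0.002,0,0],"spin":0}]'
```

```text
t: 22.45
tool_pos: [0.5463, -0.118, 0.0054]
orientation: [-3.126, 0.149, -0.011]
force: [-12.3, -0.2, 9.7]
opening: 0.0557
```

```bash
python3 -m pendant '[{"delta_pos":[0.0007,0,0],"spin":0},{"delta_pos":[0.0014,0,0],"spin":0},{"delta_pos":[0.002,0,0],"spin":0}]'
```

```text
t: 22.75
tool_pos: [0.5463, -0.1179, 0.0051]
orientation: [-3.125, 0.148, -0.004]
force: [-13.8, 0.4, 10.7]
opening: 0.0556
```

```bash
python3 -m pendant '[{"delta_pos":[-0.006,0,0],"spin":0},{"delta_pos":[-0.015,0,0],"spin":0},{"delta_pos":[-0.015,0,-0.03],"spin":0},{"delta_pos":[-0.015,0,-0.075],"spin":0},{"delta_pos":[-0.015,0,-0.12],"spin":0},{"delta_pos":[-0.025,0,-0.14],"spin":0},{"delta_pos":[-0.025,0,-0.14],"spin":0}]'; python3 -c "
from h import *
tell()
d=snap('wrist','w16');im=d['color'];snap('scene','s16')
cv2.imwrite('pics/c16.png',cv2.resize(im[0:150,180:370],None,fx=4,fy=4,interpolation=2))
"
```

```text
t: 23.45
tool_pos: [0.5231, -0.1182, 0.1496]
orientation: [-3.127, 0.149, -0.016]
force: [0.8, -0.5, 0.4]
opening: 0.0558
t 23.45 tcp fence [-131.8 -124. ] z 149.6 F [ 0.8 -0.5  0.4] open 0.0558 jaw yaw rel fence -1.571
```

View pics/c16.png

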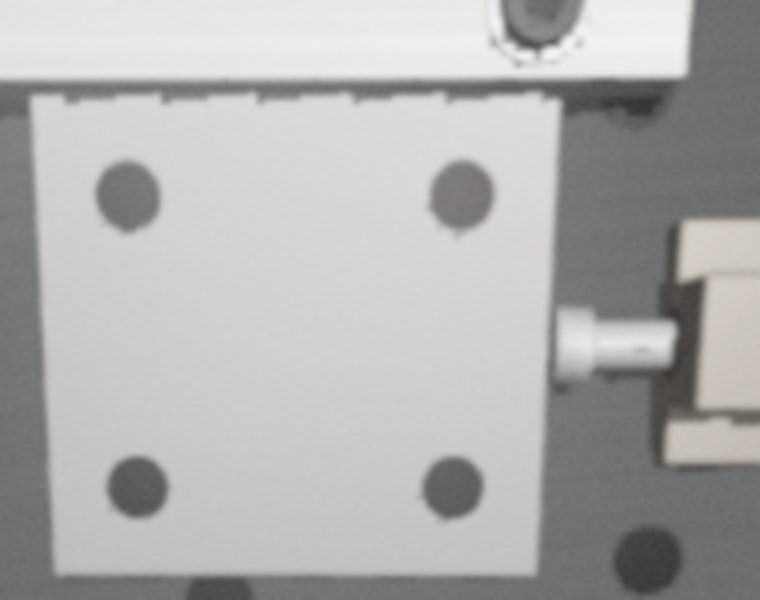

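View pics/s16.png

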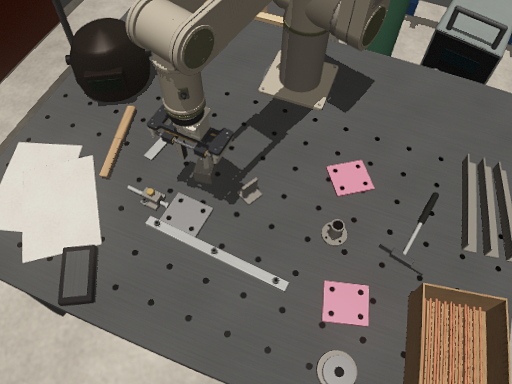

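```bash
python3 -c "
from h import *
d=robot.read_camera('wrist');im=d['color']
for r in range(74,96,2): print(r,im[r,308:332].mean(1).round().astype(int))
P=lambda y,z:pix(d,np.append(fw([-.048,y]),z)).round(2)
for y in(-.1765,-.1775):
  for z in (.003,.01,.011,.019): print(y,z,P(y,z))
for u in [(187.6,24.5),(319.6,25.2),(194,143),(314,143.5)]: print(u,(wf(ray(d,[u],.01)[0])*1000).round(1))
for u in [(60,20),(190,20),(350,20)]:
  c=im[:40,u[0]].mean(1).astype(int);print(u[0],c[12:32])
"
```

```text
74 [214 213 213 213 212 213 212 213 211 212 202 170 136 158 184 191 191 190
 190 187 185 180 164 140]
76 [214 213 212 211 213 212 212 211 213 210 199 160 129 159 195 208 209 208
 208 208 206 204 193 173]
78 [213 212 213 211 212 211 211 212 212 210 195 158 123 159 199 215 219 221
 222 219 219 219 218 211]
80 [212 211 212 210 210 212 212 212 212 208 190 149 122 162 203 221 224 225
 228 229 230 229 225 223]
82 [212 212 212 211 211 211 211 211 211 208 187 148 124 163 205 220 225 226
 228 229 231 232 230 228]
84 [211 210 211 210 210 209 211 210 209 207 187 147 127 165 197 208 211 213
 214 217 219 219 213 207]
86 [212 210 211 209 210 211 209 209 210 207 186 141 124 162 185 193 194 197
 197 201 202 200 188 176]
88 [210 210 210 210 209 210 210 210 210 203 170 126 122 152 169 174 174 174
 177 179 179 174 152 126]
90 [209 209 209 209 210 209 209 208 210 201 166 122 118 135 140 142 144 146
 148 149 150 142 126 118]
92 [209 208 209 209 208 209 208 208 209 201 167 119 101  99  99  97 102 108
 115 121 120 118 120 115]
94 [207 208 208 208 208 207 209 207 207 197 168 126 104  93  91  88  93 108
 118 120 120 117 118 116]
-0.1765 0.003 [[317.77  80.76]]
-0.1765 0.01 [[319.14  80.56]]
-0.1765 0.011 [[319.34  80.53]]
-0.1765 0.019 [[321.    80.29]]
-0.1775 0.003 [[318.93  80.76]]
-0.1775 0.01 [[320.32  80.56]]
-0.1775 0.011 [[320.53  80.53]]
-0.1775 0.019 [[322.22  80.28]]
(187.6, 24.5) [ -4.7 -67.3]
(319.6, 25.2) [  -5.4 -174.5]
(194, 143) [-101.2  -67.5]
(314, 143.5) [-101.4 -174.9]
60 [219 200 151 109 100 100  97  94  90  89  84  95 109 119 124 120 122 119
 119 120]
190 [228 219 180 130 114 116 155 200 213 213 212 212 213 211 213 213 212 212
 212 213]
350 [229 191 124  83  89  89  94  99 101 102 106 111 115 116 115 112 116 114
 116 114]
```

```bash
python3 -c "
import cv2
for f in ('w15','w16'):
  im=cv2.imread('pics/%s.png'%f)
  for r in (74,78,80,82,86,90): print(f,r,im[r,312:334].mean(1).round().astype(int))
im=cv2.imread('pics/w16.png');cv2.imwrite('pics/z16.png',cv2.resize(im[60:105,295:345],None,fx=12,fy=12,interpolation=0))
"
```

```text
w15 74 [215 215 214 213 214 214 213 213 214 210 182 137 141 188 209 214 212 211
 211 210 210 204]
w15 78 [213 212 213 214 212 213 213 213 212 201 168 123 141 197 222 225 229 229
 230 232 233 230]
w15 80 [212 212 213 213 212 211 213 213 210 197 161 121 147 197 219 226 227 229
 231 231 233 233]
w15 82 [211 212 213 212 212 212 212 213 209 194 156 117 146 190 207 210 213 215
 217 218 219 219]
w15 86 [211 211 211 212 210 211 211 212 205 173 126 118 148 165 172 174 176 178
 179 181 176 160]
w15 90 [209 210 210 212 211 210 210 209 205 176 130 103 100 100 101 104 112 118
 118 122 124 122]
w16 74 [211 211 211 209 201 173 134 121 121 118 116 119 119 117 116 116 118 119
 119 118 117 118]
w16 78 [210 209 209 207 195 159 134 165 186 187 188 185 184 184 181 174 151 122
 116 114 113 114]
w16 80 [209 210 209 206 191 153 131 170 197 205 205 205 204 203 203 199 182 167
 160 159 158 158]
w16 82 [208 208 209 204 186 145 129 176 203 215 216 217 216 217 217 215 210 205
 204 202 203 203]
w16 86 [208 208 207 204 184 143 129 176 207 217 221 223 227 227 228 227 220 220
 223 225 225 225]
w16 90 [207 208 207 203 172 126 124 163 182 187 190 190 191 194 196 193 179 168
 166 164 163 167]
```

View pics/z16.png

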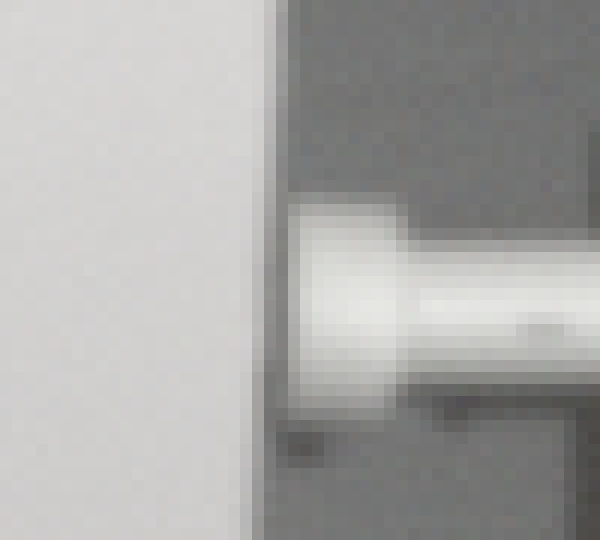

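```bash
python3 -c "
from h import *
tell(); print(robot.close_job())"
```

```text
t 23.6 tcp fence [-134.5 -123.2] z 143.8 F [ 0.5 -0.2 -0.3] open 0.056 jaw yaw rel fence -1.571
the job is handed in; nothing more can be done
None
```

The plate is home and the job is handed in at about 23.6 s of the 67 s allowed. I pushed the plate flat to the fence with both fingertips. Then I slid it along the fence until it met the rod nose, and gave it one more light nudge from behind to seat it. The gripper finished about 0.14 m up, clear of everything.

**Last checks:**
- **Rod contact:** the plate stopped dead against the nose at 8–9.5 N on the tool, against about 6 N while sliding. The last few push commands moved it no further, so the load stayed under the 12 N limit, and the pictures show no sign of the rod moving.
- **Fence contact:** the final nudge stalled against the fence at about 14 N, at the same tool distance as the first fence contact. The plate's long side looks flush and square in the wrist camera.
- **Other parts:** the tacked parts, tools and pink look-alikes appear in the final scene picture where they started. I checked that by eye, not by measurement.

**One check was unclear:** the wrist picture shows a dark strip about 2 pixels wide between the plate edge and the nose. It fits the shaded face of the nose, but the picture alone cannot rule out a gap of 1–1.5 mm. I relied on the force stall, and the strip was about the same width before and after the nudge.

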